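Refit the rear service cover of a sewing machine

TASK

Close up the sewing machine that lies on the bench: take the loose service cover with the rib on it, tilt it so that its tongue goes under the overhanging lip of the opening, and level it until it lies fully home and flush. Then turn the latch over the cover's edge as far as it goes. Leave the oil bottle and the glass jar standing where they are.

Things in the scene. Friction and masses are not known exactly. Their poses are not given: they have to be found in the camera images.
- cover_center (a point): Loose white plastic cover, at first flat on the bench, rib up. Panel 100 (x) by 80 (y) by 10 mm; tongue 12 long (x), 58 wide, 4 thick at its -x end, level with the underside; grip rib 12 thick (x), 52 long (y), 26 high across the panel's middle. About 0.16 kg. Point: over the panel's middle, 18 mm above the underside, 18 mm below the rib's top. x points away from the tongue, z to the rib side.
- opening (a point): Centre of the 106 (x) by 85 mm (y) opening in the flat upper face of the fixed white sewing machine lying on the bench, at that face's level, 112 mm up. x along the machine's pillar, away from the lip; z up. Ledges 10 mm below the face along both sides (10 mm wide) and the +x end carry the panel, then flush. Cover home: its point 8 mm above this one, within 3 mm in x and 2.5 in y, axes parallel.
- lip (a point): Middle of the edge of the overhanging lip, at the face's level; the opening's -x end (53 mm from its centre), axes as the opening's. The lip is 3.5 mm thick; the slot under it reaches 18 mm back (-x), its floor 25 mm below the face. The tongue goes in here, between the side ledges, the cover tilted with its far end up (about 20 degrees does); level, cover and tongue are 112 mm long and cannot enter.
- latch_grip (a point): The steel latch's upright finger grip, a bar 10 mm thick, 36 long, 26 high (13 above and below this point; its foot 6.5 mm above the machine's face), on the latch's upright pivot; the point is on the pivot axis, 84 mm along x from the opening's centre. The flat latch arm, 45 mm long from the pivot, 14 wide, 3.5 mm above the face, points along this frame's -x, as does the bar's length.
- latch (a joint): Turn of the latch in rad. 0 = closed, at its stop, its arm pointing at the lip and reaching over the last 14 mm or so of the cover; at first open by 1.2 to 1.6, its arm pointing to the opening's -y side. Grows anticlockwise seen from above; it stays where it is left (friction 0.05 N m).
- oil_mid (a point): Clear oil bottle with a white cap, 40 mm across, 130 mm high, standing on the bench; point at its middle, half-way up. Leave alone.
- jar_mid (a point): Glass jar with a metal lid, 60 mm across, 80 mm high, standing on the bench; point at its middle, half-way up. Leave alone.
Not all that is in view belongs to the job. What is shaped like the part that bears cover_center but black or brown is not meant.

How it is judged:
By the outcome, as a careful person would: the job done as asked, in the order asked, and still so for the second after the job is handed in, with the robot touching nothing.
It also fails if it takes over 48 s, if anything falls off the work surface, if the arm or the gripper's body presses on something with over 40 N, if the wrist force passes 120 N, or if a joint passes its speed limit or range.

ROBOT

A 6-joint arm with a two-finger parallel gripper is mounted at the origin on the work surface. World frame = base frame: x ahead of the robot, y to its left, z up, the work surface at z = 0. Lengths are in mm, angles in rad, forces in N, time in s.
With the tool pointing down it reaches from about 400 to 925 mm from the base axis. Payload 12.5 kg.
Tool frame: the origin (TCP) lies midway between the tips of the shut fingers; the grasp point (between the pads) lies 19 mm behind it (env.grip_depth is the distance from the TCP to the grasp point, in mm); z points along the fingers, y is the line along which they close (so a half turn about z gives the same grasp; the last joint's range is limited). The gripper opens to 95 mm and grips with 3 to 60 N. Pads are 20 mm wide; open, the fingers measure 119 mm over their backs; the gripper's body (75 mm by 180 mm) begins 59 mm behind the grasp point.
Start: joints at [-1.379, 0.491, 1.559, -0, 1.092, -0.106], TCP at [183.409, -597.501, 214.661] pointing down, gripper open.
Joint ranges: [-3.1, 3.1], [-0.84, 2.19], [0.05, 2.79], [-1.13, 4.28], [0.06, 2.93], [-2.69, 2.69]. Speed limits (rad/s): [2.22, 2.22, 2.79, 3.14, 3.14, 3.14].

INTERFACE

Orientations are given as [roll, pitch, yaw] about the fixed x, y, z axes, in that order (R = Rz(yaw) Ry(pitch) Rx(roll)).
In Python, from cell import monitor, viewer, order, env gives the robot as it stands.
- The arm moves only by the tool move_arm, never from a script. Its argument "moves" is one flat list of numbers, 4 for each row, row after row: the shift along the tool's x, y, z normalised to -1 to 1, where 1 is 0.15 m, then the turn about the tool's z normalised to -1 to 1, where 1 is pi/2 rad. A call has 1 to 10 rows; each row shifts and turns the commanded pose from where the row before left it, along the tool's axes as they then stand; what a row does not reach is not made up. A row lasts 1/8 s, in which the tool goes at most 62.5 mm and 10.7 degrees, less where a joint would pass 70% of its speed; a pose out of reach is approached as far as the arm can. A call with a number of a shift or a turn outside -1 to 1 is refused whole. A call with a gripper value outside its range is refused whole. "claw" is the finger opening in mm, from 0 to 95.1, set as the call begins (left out, the last holds). The fingers move at their own pace and stop on an object; the grip force is fixed at half the most. Time passes only in rows, so rows that do not move let the fingers close. It gives the time, the measured TCP pose, the force, the opening and the grip force at its end, in the units of the state.
- monitor.state(): the state, without advancing time (a new reading comes with each control period).
- viewer.read_camera(name): name is "scene" or "top" or "wrist"; returns the picture (480x640x3 uint8, red, green, blue); there is no depth.
- viewer.camera_info(name): a dict with "K" (3x3 intrinsics, pixels), "camera_from_world" (4x4, takes a point from world to camera coordinates). Camera axes: x right, y down, z forward; pixel columns grow to the right and rows downward; lengths in mm; the calibration is good to about 2 mm. The wrist camera is an equidistant fisheye: a pixel r from the principal point sees the ray r / f radians off the axis. A picture is of the moment at which its call begins: read the wrist's pose just before it. camera_info takes no time and is no camera call; for the wrist camera it gives the pose at the moment of the call.
- order.job_done(): hands the job in; it is judged then, once.
The state is a dict: "t": time; "joints": joint angles; "qvel": joint speeds; "tau": joint torques, N m; "eef_pos": TCP position; "tcp_rot": TCP orientation; "ft_force": force on the tool from outside, world axes, zero at the start; "moment": the same for the moment, N m; "opening": opening from 0.0 (shut) to 1.0 (fully open); "grip_force": force on a finger pad.
Only numpy, scipy, OpenCV 4.12 (cv2) and the standard library are available. Lean on these libraries where they do the work, as an engineer would, in place of code of your own. Each camera call takes 0.05 s, during which the arm holds its last target. There are 200 camera calls.

## Working session

There is one attempt and no reset: what is moved stays moved. The work goes in short steps, Python scripts to look and compute and a tool call to move; the robot and the scene stay as the last step left them, time stands still between calls to the robot, and variables do not carry over. Pictures are saved under pics/ and viewed, at most 13 in all, crops included, and the job is handed in when it is done.

Besides the shell and the picture viewer there is one more tool, called as name(argument=value, ...) on one line, values as JSON. move_arm: Moves the arm, as the interface text tells. Scaled input: -1 to 1 covers 0.15 m each way for a shift and pi/2 rad each way for a turn. Its arguments: {"type":"object","properties":{"moves":{"type":"array"},"claw":{"type":"number"}},"required":["moves"]}

```bash
mkdir -p pics; ls; python3 - <<'E'
from cell import monitor, viewer, order, env
import cv2, numpy as np
np.set_printoptions(precision=4,suppress=True)
s=monitor.state();print(s)
for n in ["scene","top","wrist"]:
    i=viewer.camera_info(n);print(n,i["K"],i["camera_from_world"])
    im=viewer.read_camera(n);cv2.imwrite(f"pics/{n}0.png",im[:,:,::-1])
E
```

```text
pics
{'t': 0.0, 'joints': array([-1.3786,  0.4916,  1.5594, -0.    ,  1.0917, -0.1056]), 'qvel': array([ 0.0017,  0.0011, -0.0005, -0.0003,  0.0005,  0.0017]), 'tau': array([  0.0003, -61.2645, -25.8176,   0.0693,   0.0482,  -0.0001]), 'eef_pos': array([ 183.3552, -597.2541,  214.0496]), 'tcp_rot': array([-3.1405, -0.0001,  0.2978]), 'ft_force': array([0.3133, 0.5792, 0.7082]), 'moment': array([ 0.0179, -0.0244, -0.0397]), 'grip_force': 0.0, 'opening': 1.000347244275586}
scene [[455.744    0.     320.0951]
 [  0.     455.744  240.6704]
 [  0.       0.       1.    ]] [[  -0.2444    0.9697   -0.0065  262.3932]
 [   0.6738    0.165    -0.7203 -181.0033]
 [  -0.6973   -0.1804   -0.6937 1327.0678]
 [   0.        0.        0.        1.    ]]
top [[584.677    0.     313.7687]
 [  0.     584.677  238.9873]
 [  0.       0.       1.    ]] [[   0.0156   -0.9997    0.0163 -171.2767]
 [  -0.9947   -0.0172   -0.1013  421.0501]
 [   0.1016   -0.0146   -0.9947 1227.1604]
 [   0.        0.        0.        1.    ]]
wrist [[371.6483   0.     314.9958]
 [  0.     371.6483 233.3505]
 [  0.       0.       1.    ]] [[   0.2935   -0.956    -0.0005 -624.0832]
 [  -0.9222   -0.2833    0.2634  -28.7643]
 [  -0.2519   -0.0768   -0.9647  391.271 ]
 [   0.        0.        0.        1.    ]]
```

View pics/top0.png

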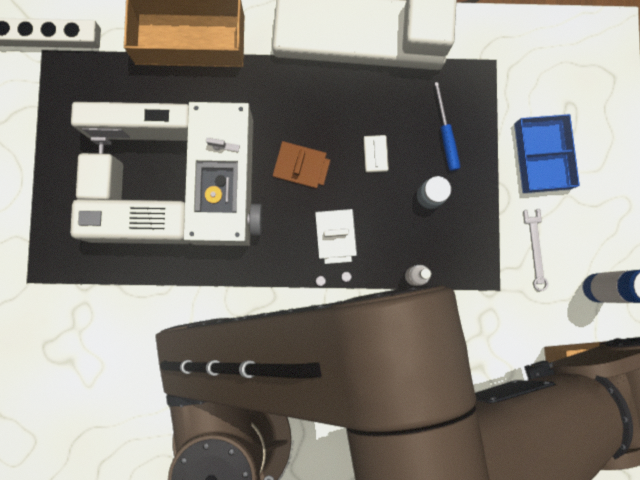

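View pics/scene0.png

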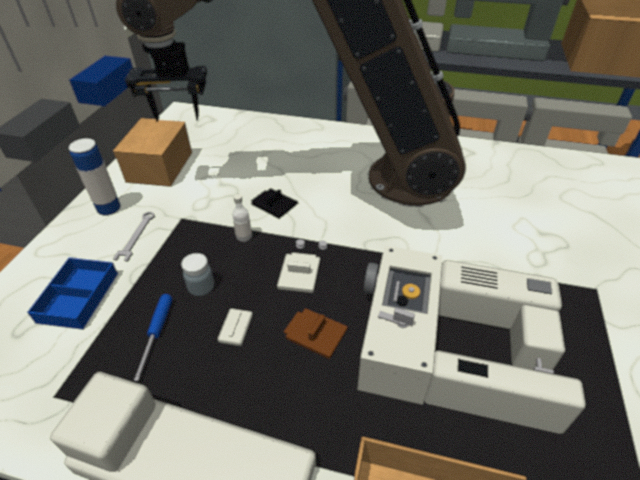

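```bash
cat > h.py <<'E'
from cell import monitor, viewer, order, env
import cv2, numpy as np
np.set_printoptions(precision=2,suppress=True)
def ray(info,px,fish=False):
    K=info["K"];T=info["camera_from_world"];R=T[:3,:3];o=-R.T@T[:3,3]
    d=np.array([(px[0]-K[0,2])/K[0,0],(px[1]-K[1,2])/K[1,1],1.])
    if fish:
        r=np.hypot(d[0],d[1]);d=np.array([d[0]/r*np.sin(r),d[1]/r*np.sin(r),np.cos(r)])
    return o,R.T@d
def onz(info,px,z,fish=False):
    o,d=ray(info,px,fish);return o+d*(z-o[2])/d[2]
def proj(info,p,fish=False):
    K=info["K"];T=info["camera_from_world"];c=T[:3,:3]@np.asarray(p)+T[:3,3]
    if fish:
        r=np.hypot(c[0],c[1]);a=np.arctan2(r,c[2]);q=c[:2]/r*a
    else: q=c[:2]/c[2]
    return q*[K[0,0],K[1,1]]+K[:2,2]
E
python3 - <<'E'
from h import *
im=cv2.imread("pics/top0.png");i=viewer.camera_info("top")
c=cv2.resize(im[90:290,170:370],None,fx=3,fy=3,interpolation=cv2.INTER_CUBIC);cv2.imwrite("pics/topc.png",c)
P=lambda px,z:onz(i,px,z)
print("rib",P((336,234),36),"cover",P((336,235),10),"open",P((216,187),112),"latch",P((217,144),131))
print("machine corners",[P(p,112) for p in [(188,102),(250,103),(184,240),(247,245)]])
print(env.grip_depth)
E
```

```text
rib [ 433.89 -211.06   36.  ] cover [ 434.61 -212.46   10.  ] open [515.67  33.85 112.  ] latch [598.4   31.72 131.  ]
machine corners [array([689.19,  96.09, 112.  ]), array([689.76, -29.32, 112.  ]), array([408.26,  93.48, 112.  ]), array([400.46, -31.1 , 112.  ])]
18.8
```

View pics/topc.png

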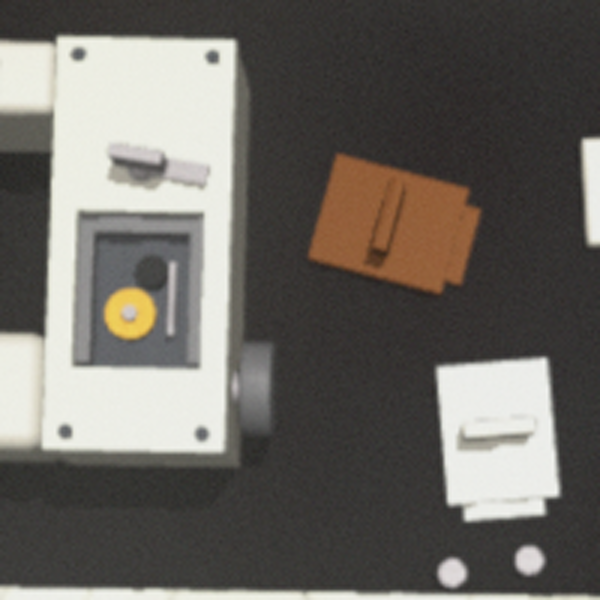

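```bash
cat >> h.py <<'E'
def plan(target,yaw=None,vmax=55):
    """numbers (tool units) of the whole shift in current tool axes, then the turn"""
    s=monitor.state();p=s["eef_pos"];w=s["tcp_rot"][2]
    d=np.asarray(target,float)-p
    a=np.array([np.cos(w)*d[0]+np.sin(w)*d[1],np.sin(w)*d[0]-np.cos(w)*d[1],-d[2]])
    # turn about tool z (down): positive lowers yaw
    t=0 if yaw is None else -(yaw-w)
    n=max(1,int(np.ceil(np.linalg.norm(d)/vmax)))
    m=int(np.ceil(abs(t)/np.radians(10)))
    print("shift total u",np.round(a/150,4),"rows",n,"each",np.round(a/150/n,4),"turn u",round(t/(np.pi/2),4),"rows",m)
E
python3 - <<'E'
from h import *
i=viewer.camera_info("top")
f=lambda c:(170+c[0]/3-.33,90+c[1]/3-.33)
def quad(tl,tr,br,bl,z):
    q=[onz(i,f(c),z)[:2] for c in (tl,tr,br,bl)]
    x=(q[0]+q[1]-q[2]-q[3])/2; y=(q[0]+q[3]-q[1]-q[2])/2
    print("c",np.mean(q,0),"len",np.linalg.norm(x),np.linalg.norm(y),"yaw",np.arctan2(x[1],x[0]),np.arctan2(-y[0],y[1]))
quad((437,367),(548,359),(560,497),(448,504),10)
quad((77,212),(204,213),(200,365),(75,364),112)
quad((57,37),(237,39),(224,452),(43,448),112)
print(onz(i,(436,188),80),onz(i,(424,270),130))
plan((434,-212,214),0.06)
E
```

```text
c [ 437.88 -211.9 ] len 100.05371048287351 80.67266019935194 yaw 0.09482121081962157 0.0849585344396101
c [518.26  33.9 ] len 102.68201283090576 83.69044777020541 yaw 0.01309489990885345 0.01071705801735222
c [549.87  34.02] len 279.86229741547186 120.2384745783149 yaw 0.0002924168394554781 0.002431386476686919
[ 528.14 -414.23   80.  ] [ 355.82 -378.54  130.  ]
shift total u [ 2.35 -1.97  0.  ] rows 9 each [ 0.26 -0.22  0.  ] turn u 0.1514 rows 2
```

move_arm(moves=[0.26, -0.22, 0, 0.066, 0.26, -0.22, 0, 0.066, 0.235, -0.25, 0, 0, 0.235, -0.25, 0, 0, 0.235, -0.25, 0, 0, 0.235, -0.25, 0, 0, 0.235, -0.25, 0, 0, 0.235, -0.25, 0, 0, 0.235, -0.25, 0, 0, 0, 0, 0, 0], claw=75)

```text
t: 1.4
eef_pos: [466.3, -228.5, 214.5]
tcp_rot: [-3.141, 0.0, 0.094]
ft_force: [0.4, -0.4, -0.6]
opening: 0.79
grip_force: 0.0
```

```bash
python3 - <<'E'
from h import *
print(monitor.state()["t"],monitor.state()["eef_pos"],monitor.state()["tcp_rot"])
i=viewer.camera_info("wrist");im=viewer.read_camera("wrist")
np.savez("w1.npz",**i);cv2.imwrite("pics/w1.png",im[:,:,::-1])
T=i["camera_from_world"];print(-T[:3,:3].T@T[:3,3])
E
```

```text
1.4 [ 466.27 -228.5   214.49] [-3.14  0.    0.09]
[ 541.06 -220.58  385.04]
```

View pics/w1.png

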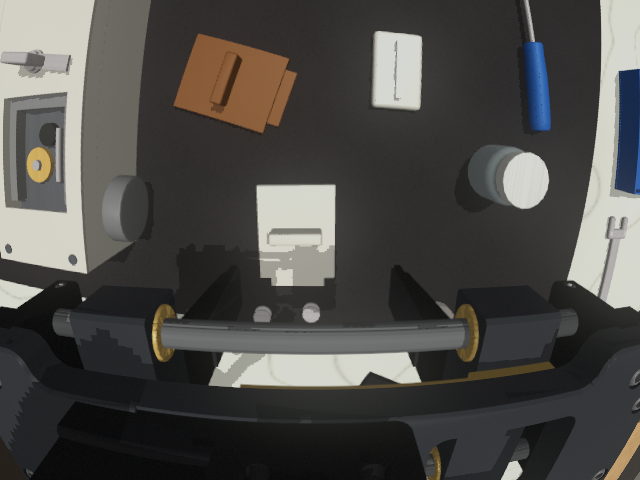

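```bash
python3 - <<'E'
from h import *
i=dict(np.load("w1.npz"))
def m(px,z):
    q=[onz(i,c,z,True)[:2] for c in px];x=(q[0]+q[1]-q[2]-q[3])/2; y=(q[0]+q[3]-q[1]-q[2])/2
    print("c",np.mean(q,0),"len",np.linalg.norm(x),np.linalg.norm(y),"yaw",np.arctan2(x[1],x[0]),np.arctan2(-y[0],y[1]))
m([(257,185),(335,185),(335.5,279),(259.5,278)],10)
im=cv2.imread("pics/w1.png")
c=cv2.resize(im[175:295,245:345],None,fx=5,fy=5,interpolation=cv2.INTER_CUBIC)
d=cv2.resize(im[90:270,0:140],None,fx=3.3333,fy=3.3333,interpolation=cv2.INTER_CUBIC)[:, :300]
cv2.imwrite("pics/w1c.png",np.hstack([c,d]))
E
```

```text
c [ 437.27 -210.98] len 102.26062363815522 81.42410655470609 yaw 0.09741164318422105 0.08721429418533931
```

View pics/w1c.png

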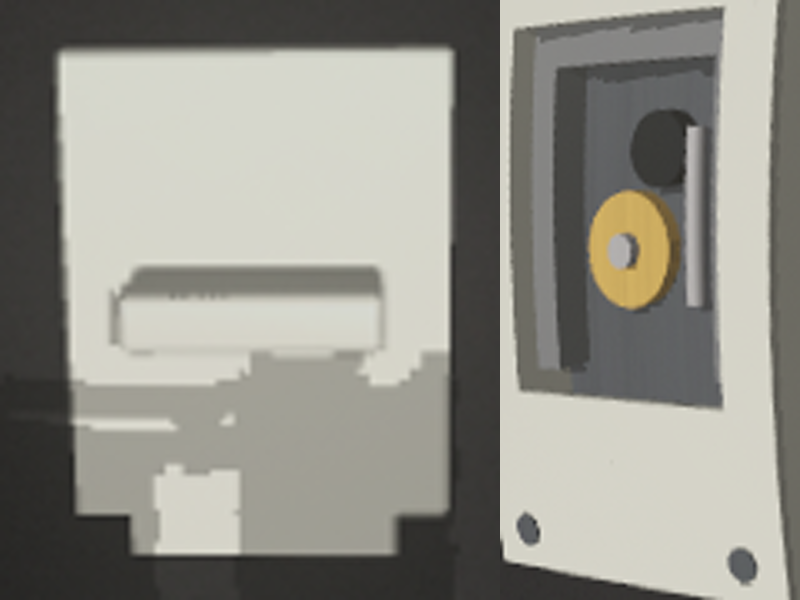

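```bash
python3 - <<'E'
from h import *
i=dict(np.load("w1.npz"))
print(onz(i,(295.4,239.6),36,True))
plan((437.5,-211.3,16),0.091)
E
```

```text
[ 438.04 -211.1    36.  ]
shift total u [-0.17 -0.14  1.32] rows 4 each [-0.04 -0.04  0.33] turn u 0.0015 rows 1
```

```bash
sed -i 's/precision=2/precision=4/' h.py; python3 - <<'E'
from h import *
print(monitor.state()["eef_pos"],monitor.state()["tcp_rot"])
plan((437.5,-211.3,16),0.091)
E
```

```text
[ 465.4351 -229.7973  214.438 ] [-3.1415  0.0004  0.0933]
shift total u [-0.1739 -0.1401  1.3229] rows 4 each [-0.0435 -0.035   0.3307] turn u 0.0015 rows 1
```

move_arm(moves=[-0.174, -0.14, 0.2, 0, 0, 0, 0.35, 0, 0, 0, 0.35, 0, 0, 0, 0.2, 0, 0, 0, 0.1, 0, 0, 0, 0, 0, 0, 0, 0, 0])

```text
t: 2.33
eef_pos: [437.4, -212.9, 35.6]
tcp_rot: [3.14, -0.001, 0.09]
ft_force: [0.2, -0.4, 0.4]
opening: 0.787
grip_force: 0.0
```

```bash
python3 - <<'E'
from h import *
print(monitor.state()["eef_pos"],monitor.state()["tcp_rot"])
plan((437.5,-211.3,16),0.091)
E
```

```text
[ 437.4281 -212.9115   35.6467] [ 3.1405 -0.0013  0.0901]
shift total u [ 0.0014 -0.0107  0.131 ] rows 1 each [ 0.0014 -0.0107  0.131 ] turn u -0.0006 rows 1
```

move_arm(moves=[0.0, -0.01, 0.131, 0, 0, 0, 0, 0, 0, 0, 0, 0])

```text
t: 2.7
eef_pos: [437.3, -211.1, 15.9]
tcp_rot: [3.141, -0.001, 0.091]
ft_force: [-0.0, -0.3, -0.6]
opening: 0.79
grip_force: 0.0
```

move_arm(moves=[0, 0, 0, 0, 0, 0, 0, 0, 0, 0, 0, 0, 0, 0, 0, 0, 0, 0, 0, 0, 0, 0, 0, 0], claw=40)

```text
t: 3.45
eef_pos: [437.0, -210.9, 15.2]
tcp_rot: [3.141, -0.0, 0.09]
ft_force: [-0.5, 0.1, 5.6]
opening: 0.545
grip_force: 30.0
```

move_arm(moves=[0, 0, -0.2, 0, 0, 0, -0.4, 0, 0, 0, -0.4, 0, 0, 0, 0, 0])

```text
t: 3.95
eef_pos: [438.2, -211.6, 168.5]
tcp_rot: [3.137, -0.006, 0.091]
ft_force: [-0.5, 0.1, -2.0]
opening: 0.547
grip_force: 30.0
```

```bash
python3 - <<'E'
from h import *
i=dict(np.load("w1.npz"))
for z in(60,100): print(z,onz(i,(127,178),z,True),onz(i,(127,240),z,True),onz(i,(150,208),z,True))
t=viewer.camera_info("top")
for z in (60,100): print(z,[onz(t,(170+a/3,90+b/3),z) for a,b in((272,342),(272,437))])
print("edge112",[onz(i,c,112,True) for c in((86,20),(81,120),(82,180),(85,270))])
plan((540,-62,165))
E
```

```text
60 [490.4102 -44.4677  60.    ] [428.1189 -42.806   60.    ] [462.7825 -69.9314  60.    ]
100 [496.6433 -66.1407 100.    ] [442.0177 -64.6835 100.    ] [472.4155 -88.4708 100.    ]
60 [array([491.3599, -52.0092,  60.    ]), array([425.0232, -53.6547,  60.    ])]
100 [array([484.9095, -55.1288, 100.    ]), array([420.7729, -56.7198, 100.    ])]
edge112 [array([633.2871, -19.0003, 112.    ]), array([545.8349, -24.4168, 112.    ]), array([494.8804, -26.3516, 112.    ]), array([412.7572, -22.9622, 112.    ])]
shift total u [ 0.7661 -0.9318  0.0233] rows 4 each [ 0.1915 -0.2329  0.0058] turn u 0.0 rows 0
```

move_arm(moves=[0.19, -0.233, 0, 0, 0.19, -0.233, 0, 0, 0.19, -0.233, 0, 0, 0.185, -0.233, 0, 0, 0, 0, 0, -0.105, 0, 0, 0, -0.105, 0, 0, 0, -0.105, 0, 0, 0, -0.105, 0, 0, 0, -0.105, 0, 0, 0, -0.105])

```text
t: 5.2
eef_pos: [536.4, -61.3, 163.2]
tcp_rot: [-3.139, 0.001, 1.085]
ft_force: [-0.5, -0.8, -1.7]
opening: 0.541
grip_force: 30.0
```

move_arm(moves=[0, 0, 0, -0.105, 0, 0, 0, -0.105, 0, 0, 0, -0.105, 0, 0, 0, 0, 0, 0, 0, 0])

```text
t: 5.82
eef_pos: [536.8, -61.3, 164.1]
tcp_rot: [-3.14, -0.0, 1.571]
ft_force: [0.4, 0.3, -1.2]
opening: 0.545
grip_force: 30.0
```

```bash
python3 - <<'E'
from h import *
print(monitor.state()["eef_pos"],monitor.state()["tcp_rot"])
i=viewer.camera_info("wrist");im=viewer.read_camera("wrist")
np.savez("w2.npz",**i);cv2.imwrite("pics/w2.png",im[:,:,::-1])
plan((538,-62,140),1.573)
E
```

```text
[536.8006 -61.3342 164.1487] [-3.1404 -0.0002  1.5712]
shift total u [-0.0043  0.0075  0.1623] rows 1 each [-0.0043  0.0075  0.1623] turn u -0.0008 rows 1
```

View pics/w2.png

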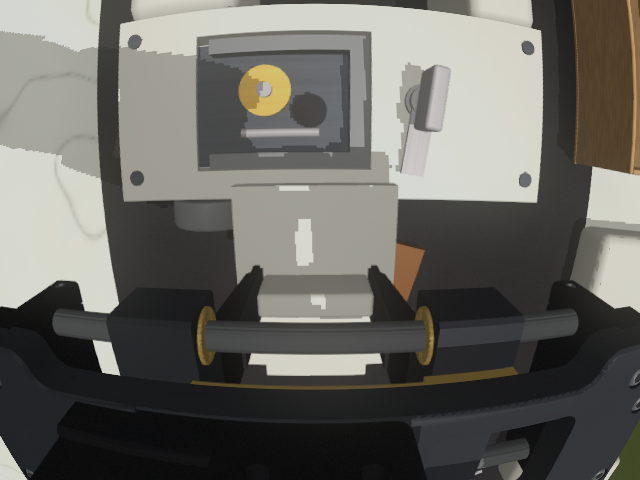

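```bash
python3 - <<'E'
from h import *
i=dict(np.load("w2.npz"));g=cv2.imread("pics/w2.png",0)
W=lambda p,z=112:np.round(onz(i,p,z,True)[:2],1)
for y in(60,90,120,150): print("row",y,g[y,190:206],g[y,362:380])
for x in(220,260,300,340): print("col",x,g[24:48,x],g[160:182,x])
print("arm tip",W((402,175),117),W((426,177),117),"bar top",W((433,66),144.5),W((449,68),144.5),W((440,131),144.5),W((417,127),144.5))
print("cover far corners",[W(c,158) for c in((232,186),(397,185))],"edge",W((160,202)),W((450,202)))
E
```

```text
row 60 [160 161 160 161 161 149 115  91  82  79  78  79  79  79  78  79] [149 142 109 110 109 109 109 103 101 131 208 214 214 213 214 214 213 214]
row 90 [159 159 159 158 158 145 112  85  76  75  75  75  75  74  74  74] [149 150 150 149 114 107 108 103 100 148 196 214 214 214 214 214 214 214]
row 120 [158 158 158 158 158 158 118  94  74  71  73  72  71  72  72  71] [151 145 104 103 104 104 105 100  98 165 203 214 214 214 214 214 214 214]
row 150 [157 157 157 157 157 157 145 114  85  75  71  70  72  72  71  71] [101 100 101 101 101 101 101  98  98 203 214 214 214 214 214 214 214 214]
col 220 [212 213 213 213 213 213 212 213 213 213 175 111 111 110 123 141 142 142
 142 142 142 142 142 142] [ 97  96  97  97  97  96  97  96  97 101 119 158 157 158 157 157 157 157
 157 157 157 157]
col 260 [213 213 213 213 213 213 213 188 122 109 108 117 139 145 145 145 145 145
 145 145 145 145 145 145] [ 98  98  98  99  98  98  97  99 102 115 158 159 158 159 158 158 158 158
 158 158 157 158]
col 300 [213 213 213 212 213 212 139 108 108 107 123 146 147 147 147 147 147 147
 147 148 148 147 147 147] [ 98  98  99  99  98  98  98 100 104 138 159 158 158 158 158 158 158 158
 158 158 158 158]
col 340 [213 213 213 213 213 213 166 109 108 108 120 143 148 147 148 148 147 148
 148 148 147 148 148 147] [100  99  99  99  98  98  98 100 105 136 158 159 158 158 159 159 158 158
 158 158 158 155]
arm tip [589.7  -9.6] [604.9 -10.4] bar top [599.1  52.1] [608.1  51.9] [603.3  17.5] [590.5  18.9]
cover far corners [array([497.3, -10.6]), array([577.6, -10.1])] edge [437.6 -26.2] [623.6 -26.4]
```

```bash
python3 - <<'E'
from h import *
i=dict(np.load("w2.npz"))
W=lambda p,z=112:onz(i,p,z,True)[:2]
mx=np.array([W(p) for p in((195.8,60),(195.8,90),(196.1,120),(196.8,150))])
px=np.array([W(p) for p in((371.2,60),(371,90),(370.9,120),(370.8,150))])
up=np.array([W(p) for p in((220,34.3),(260,31.6),(300,30),(340,30.2))])
lo=np.array([W(p) for p in((220,170.3),(260,169.3),(300,169),(340,169))])
print(mx,px,up,lo)
print("cx",(mx[:,0].mean()+px[:,0].mean())/2,"cy",(up[:,1].mean()+lo[:,1].mean())/2,"len",px[:,0].mean()-mx[:,0].mean(),up[:,1].mean()-lo[:,1].mean())
E
```

```text
[[464.9369  62.4941]
 [465.0709  43.3631]
 [465.0666  24.6135]
 [464.9957   5.9891]] [[571.0334  59.6363]
 [570.8761  41.0376]
 [570.9258  22.8035]
 [571.1209   4.6849]] [[480.1383  77.7938]
 [504.8176  77.7446]
 [528.7541  77.9517]
 [552.4949  77.9513]] [[479.5304  -7.1239]
 [504.5157  -7.0687]
 [528.709   -7.1356]
 [552.692   -7.0842]]
cx 518.0032983902818 cy 35.37862872844181 len 105.97150599312363 84.96347238573418
```

move_arm(moves=[0, 0, 0.12, 0, 0, 0, 0.1, 0, 0, 0, 0, 0, 0, 0, 0.03, 0, 0, 0, 0, 0])

```text
t: 6.5
eef_pos: [537.1, -61.4, 127.5]
tcp_rot: [3.141, 0.0, 1.575]
ft_force: [0.1, -1.1, -0.8]
opening: 0.546
grip_force: 30.0
```

move_arm(moves=[0, 0, 0.02, 0, 0, 0, 0.02, 0, 0, 0, 0, 0])

```text
t: 6.88
eef_pos: [537.6, -62.0, 122.2]
tcp_rot: [3.14, 0.001, 1.575]
ft_force: [-1.2, -3.7, 4.5]
opening: 0.545
grip_force: 30.0
```

move_arm(moves=[0, 0, 0.02, 0, 0, 0, 0.02, 0, 0, 0, 0.012, 0, 0, 0, 0, 0, 0, 0, 0, 0])

```text
t: 7.5
eef_pos: [537.7, -62.6, 115.1]
tcp_rot: [3.139, 0.002, 1.575]
ft_force: [-3.7, -8.5, 12.8]
opening: 0.546
grip_force: 42.8
```

```bash
python3 - <<'E'
from h import *
print(monitor.state()["eef_pos"],monitor.state()["tcp_rot"])
i=viewer.camera_info("wrist");im=viewer.read_camera("wrist");sc=viewer.read_camera("scene")
np.savez("w3.npz",**i);cv2.imwrite("pics/w3.png",im[:,:,::-1]);cv2.imwrite("pics/s3.png",sc[:,:,::-1])
a=cv2.resize(im[150:400,180:460,::-1],None,fx=1.6,fy=1.6)
b=cv2.resize(sc[200:330,330:450,::-1],None,fx=3,fy=3)[:400]
b=cv2.copyMakeBorder(b,0,400-b.shape[0],0,0,cv2.BORDER_CONSTANT)
cv2.imwrite("pics/c3.png",np.hstack([a,b])[:, :800])
E
```

```text
[537.7498 -62.5983 115.1404] [3.1391 0.002  1.575 ]
```

View pics/c3.png

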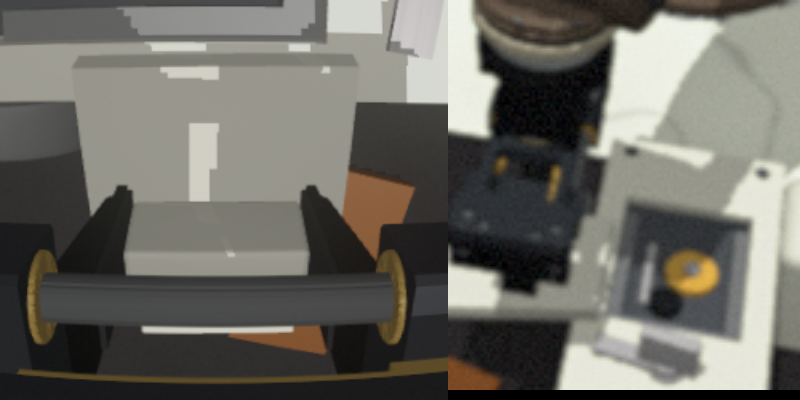

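```bash
python3 - <<'E'
from h import *
from scipy.optimize import brentq
i=dict(np.load("w3.npz"))
f=lambda z:np.linalg.norm(onz(i,(227.5,191.2),z,True)-onz(i,(403.7,191),z,True))-80
z=brentq(f,100,200);print(z,onz(i,(227.5,191.2),z,True),onz(i,(403.7,191),z,True))
# bottom far edge
f=lambda z:np.linalg.norm(onz(i,(225.5,186),z,True)-onz(i,(404,186),z,True))-80
z=brentq(f,100,200);print(z,onz(i,(315,186),z,True))
# tilt from rigid geometry: pivot at tcp+10.2, rib top etc
tcp=np.array([-62.6,115.1]);
for th in (10,14,18,20,22,25,28):
    s,c=np.sin(np.radians(th)),np.cos(np.radians(th));u=np.array([c,s]);n=np.array([-s,c])
    P=tcp+[0,10.2]; o=P-25.7*n
    pt=o+50*u+10*n; pb=o+50*u; ctr=lambda q:proj(i,(537.7,q[0],q[1]),True)[1]
    tt=o-62*u+4*n
    print(th,"far top y,z",pt,"rows top/bottom",ctr(pt),ctr(pb),"ribtop +x edge row",ctr(o+6*u+36*n), "edge contact z at y=-26.3", (o+u*((-26.3-o[0])/c))[1])
E
```

```text
121.56322389707667 [498.8013 -12.6348 121.5632] [578.8003 -12.2262 121.5632]
123.32303243061895 [538.4727 -10.2437 123.323 ]
10 far top y,z [-10.6333 118.5209] rows top/bottom 185.34423075398783 178.88416314237207 ribtop +x edge row 299.28596594342855 edge contact z at y=-26.3 105.60420547425363
14 far top y,z [-10.287  122.1625] rows top/bottom 185.71983421292268 177.69781205757477 ribtop +x edge row 301.13979819137876 edge contact z at y=-26.3 107.86383622891508
18 far top y,z [-10.1956 125.8193] rows top/bottom 186.69835573176834 177.05081422291263 ribtop +x edge row 302.96859433502004 edge contact z at y=-26.3 110.07200581033104
20 far top y,z [-10.2457 127.6478] rows top/bottom 187.425016244496 176.94232516347458 ribtop +x edge row 303.8702222455585 edge contact z at y=-26.3 111.1627507512322
22 far top y,z [-10.3595 129.4735] rows top/bottom 188.31585342116387 176.984157047285 ribtop +x edge row 304.7615708836018 edge contact z at y=-26.3 112.24780911100228
25 far top y,z [-10.6495 132.2019] rows top/bottom 189.96931490490928 177.34041491453465 ribtop +x edge row 306.07649309832067 edge contact z at y=-26.3 113.8701554736904
28 far top y,z [-11.0819 134.9113] rows top/bottom 192.0156815647798 178.06502812798857 ribtop +x edge row 307.3611190539379 edge contact z at y=-26.3 115.49400206660337
```

```bash
python3 - <<'E'
from h import *
from scipy.optimize import least_squares
i=dict(np.load("w3.npz"));g=cv2.imread("pics/w3.png",0)
for x in (250,350): print(x,"far",g[178:198,x],"ribbase",g[268:282,x],"ribtop",g[298:330,x])
i2=dict(np.load("w2.npz"));g2=cv2.imread("pics/w2.png",0)
for x in (250,350): print(x,"far",g2[178:198,x]);
print([ (y,g[y,215:240]) for y in (188,196,215)])
E
```

```text
250 far [158 158 158 158 158 152 135 121 121 121 121 121 122 122 138 147 149 149
 150 150] ribbase [149 148 147 112  67  41  33  33  34  34  32  33  33  33] ribtop [33 31 32 31 32 31 30 30 29 30 30 31 29 28 27 27 28 29 27 27 27 27 28 36
 44 49 50 54 55 59 70 67]
350 far [158 159 158 158 156 133 123 123 122 123 123 122 126 139 150 150 150 150
 150 151] ribbase [149 150 149 149 149 150 150 142 119 119 119 120 120 119] ribtop [122 122 122 121 122 122 123 124 131 142 154 155 153 152 151 150 150 150
 149 149 149 148 148 147  84  56  52  54  57  58  66  72]
250 far [157 158 158 158 158 136 114 113 136 158 157 157 158 157 157 157 157 157
 157 157]
350 far [158 158 158 156 144 110 109 139 154 158 158 157 157 157 157 157 157 157
 157 158]
[(188, array([157, 157, 157, 157, 157, 157, 157, 157, 157, 157, 157, 149, 134,
       122, 121, 121, 120, 120, 120, 121, 121, 121, 121, 121, 121],
      dtype=uint8)), (196, array([156, 156, 156, 156, 156, 156, 156, 156, 157, 155, 150, 149, 149,
       149, 149, 149, 149, 149, 149, 149, 149, 149, 149, 149, 149],
      dtype=uint8)), (215, array([ 83,  82,  81,  81,  81,  79,  79,  79,  79,  78,  77,  77, 141,
       149, 149, 149, 149, 149, 149, 149, 149, 149, 149, 149, 149],
      dtype=uint8))]
```

```bash
python3 - <<'E'
from h import *
from scipy.optimize import least_squares
def fit(i,obs,tcp):
    def pts(v):
        s,c=np.sin(v[0]),np.cos(v[0]);u=np.array([c,s]);n=np.array([-s,c]);o=np.array([tcp[0]+v[1],tcp[1]+v[2]])
        return [o+50*u,o+50*u+10*n,o+6*u+10*n,o+6*u+36*n],o
    def r(v):
        q=pts(v)[0];return [proj(i,(350/350*545,p[0],p[1]),True)[1]-w for p,w in zip(q,obs) if w]
    s=least_squares(r,[.1,0,-15]);print("deg",np.degrees(s.x[0]),"origin rel tcp",s.x[1:],"res",s.fun,"far bottom",pts(s.x)[0][0],"underside at y=-26.3",pts(s.x)[1][1]+np.tan(s.x[0])*(-26.3-pts(s.x)[1][0]))
fit(dict(np.load("w3.npz")),[183.2,191.2,275.5,307],(-62.6,115.1))
fit(dict(np.load("w2.npz")),[182.3,185.3,275,293.5],(-61.3,164.1))
E
```

```text
deg 10.614274966682098 origin rel tcp [  2.8888 -11.2013] res [ 0.4686 -0.4058 -0.2548  0.192 ] far bottom [-10.5668 113.1085] underside at y=-26.3 110.1600477398802
deg -3.3955791062113376 origin rel tcp [ 1.0544 -8.8996] res [ 0.7708 -0.6774 -0.3647  0.2714] far bottom [-10.3334 152.239 ] underside at y=-26.3 153.18632466111822
```

move_arm(moves=[0, 0, -0.15, 0, 0, 0, -0.15, 0, 0, 0, 0, 0, 0, 0, 0, 0])

```text
t: 8.1
eef_pos: [536.7, -61.3, 157.9]
tcp_rot: [-3.141, -0.0, 1.575]
ft_force: [-1.2, 0.4, -0.7]
opening: 0.542
grip_force: 40.6
```

```bash
python3 - <<'E'
from h import *
s=monitor.state();print(s["eef_pos"],s["ft_force"],s["opening"])
i=viewer.camera_info("wrist");im=viewer.read_camera("wrist");sc=viewer.read_camera("scene")
np.savez("w4.npz",**i);cv2.imwrite("pics/w4.png",im[:,:,::-1]);cv2.imwrite("pics/s4.png",sc[:,:,::-1])
j=viewer.camera_info("scene");p=proj(j,s["eef_pos"]);print(p)
x,y=p.astype(int)
b=cv2.resize(sc[y-45:y+55,x-60:x+60,::-1],None,fx=4,fy=4,interpolation=cv2.INTER_CUBIC)[:400]
a=cv2.resize(im[150:400,220:420,::-1],None,fx=1.6,fy=1.6)
cv2.imwrite("pics/c4.png",np.hstack([a,b])[:, :800]);print(a.shape,b.shape)
E
```

```text
[536.7247 -61.3134 157.9285] [-1.1923  0.3553 -0.6911] 0.5423125627471154
[357.8465 270.9554]
(400, 320, 3) (400, 480, 3)
```

View pics/c4.png

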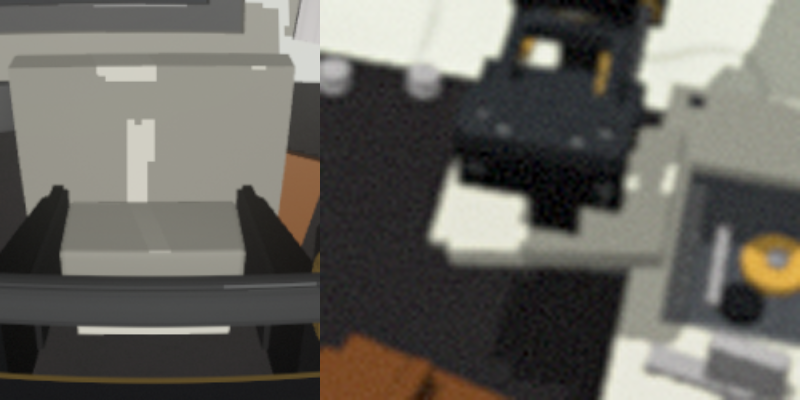

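```bash
python3 - <<'E'
from h import *
j=viewer.camera_info("scene")
g=lambda c:(357-60+(c[0]-320)/4,270-45+c[1]/4)
print("obs bottom L,R",g((448,265)),g((660,264)),"top",g((446,247)),g((663,246)))
T=np.array([-61.3,157.9])
for off in(12,15.5):
  for th in (0,5,10,15,20,25):
    s,c=np.sin(np.radians(th)),np.cos(np.radians(th));u=np.array([c,s]);n=np.array([-s,c])
    o=T+[0,10]-(10+off)*n
    q=[proj(j,(577,*(o+a*u+b*n))) for a,b in((-50,0),(50,0),(-50,10),(50,10))];print(off,th,*[np.round(k,1) for k in q])
E
```

```text
obs bottom L,R (329.0, 291.25) (382.0, 291.0) top (328.5, 286.75) (382.75, 286.5)
12 0 [326.9 286.2] [380.5 296.3] [326.9 282.7] [381.  292.8]
12 5 [328.  287.9] [381.7 294.9] [327.5 284.3] [381.7 291.3]
12 10 [329.2 289.6] [382.7 293.5] [328.4 286. ] [382.2 289.7]
12 15 [330.7 291.2] [383.4 291.9] [329.4 287.6] [382.5 288.1]
12 20 [332.3 292.7] [383.9 290.2] [330.6 289.2] [382.5 286.4]
12 25 [334.1 294.2] [384.2 288.5] [331.9 290.7] [382.3 284.7]
15.5 0 [326.9 287.5] [380.4 297.6] [326.9 283.9] [380.9 294. ]
15.5 5 [328.1 289.2] [381.7 296.2] [327.7 285.6] [381.7 292.6]
15.5 10 [329.5 290.8] [382.8 294.7] [328.7 287.3] [382.4 291. ]
15.5 15 [331.1 292.5] [383.7 293.2] [329.8 288.9] [382.8 289.4]
15.5 20 [332.9 294. ] [384.4 291.5] [331.2 290.4] [383.  287.8]
15.5 25 [334.8 295.4] [384.9 289.8] [332.7 291.9] [383.  286.1]
```

```bash
python3 - <<'E'
from h import *
from scipy.optimize import least_squares
def fit(i,obs,tcp,th):
    s,c=np.sin(np.radians(th)),np.cos(np.radians(th));u=np.array([c,s]);n=np.array([-s,c])
    def r(v):
        o=np.array([tcp[0]+v[0],tcp[1]+v[1]])
        return [proj(i,(545,p[0],p[1]),True)[1]-w for p,w in zip([o+50*u,o+50*u+10*n,o+6*u+10*n,o+6*u+36*n],obs)]
    s=least_squares(r,[0,-15]);o=s.x;P=o+18*n
    print(th,"o rel tcp",o,"res",s.fun,"far bottom rel",o+50*u,"corner rel",o-50*u)
for th in(12,14,16,18): fit(dict(np.load("w4.npz")),[183.8,191.5,275.8,306.7],(-61.3,157.9),th)
fit(dict(np.load("w2.npz")),[182.3,185.3,275,293.5],(-61.3,164.1),0)
E
```

```text
12 o rel tcp [  2.9739 -12.4885] res [ 0.1863  0.0858 -1.0716  0.6994] far bottom rel [51.8812 -2.0929] corner rel [-45.9335 -22.8841]
14 o rel tcp [  3.6396 -13.0926] res [-0.0785  0.5921 -1.944   1.2257] far bottom rel [52.1544 -0.9965] corner rel [-44.8752 -25.1887]
16 o rel tcp [  4.3852 -13.4985] res [-0.3386  1.1126 -2.8193  1.7356] far bottom rel [52.4483  0.2834] corner rel [-43.6778 -27.2804]
18 o rel tcp [  5.21   -13.7059] res [-0.5947  1.6484 -3.6996  2.2299] far bottom rel [52.7629  1.745 ] corner rel [-42.3428 -29.1567]
0 o rel tcp [  1.0835 -12.7567] res [ 0.3011  0.069  -1.907   1.3459] far bottom rel [ 51.0835 -12.7567] corner rel [-48.9165 -12.7567]
```

move_arm(moves=[0, 0, -0.18, 0.1, 0, 0, 0, 0.1, 0, 0, 0, 0.1, 0, 0, 0, 0.1, 0, 0, 0, 0.1, 0, 0, 0, 0.1, 0, 0, 0, 0.1, 0, 0, 0, 0.1, 0, 0, 0, 0.1, 0, 0, 0, 0.102])

```text
t: 9.45
eef_pos: [536.8, -61.3, 184.8]
tcp_rot: [-3.141, 0.001, -0.004]
ft_force: [-0.1, 0.2, -1.8]
opening: 0.542
grip_force: 40.6
```

move_arm(moves=[-0.19, -0.325, 0, 0, -0.19, -0.32, 0, 0, 0, 0, 0, 0, 0, 0, 0, 0])

```text
t: 9.95
eef_pos: [480.4, 35.2, 185.4]
tcp_rot: [3.141, -0.0, 0.002]
ft_force: [0.2, -1.0, -2.4]
opening: 0.544
grip_force: 40.6
```

```bash
python3 - <<'E'
from h import *
s=monitor.state();print(s["eef_pos"],s["tcp_rot"])
i=viewer.camera_info("wrist");im=viewer.read_camera("wrist");sc=viewer.read_camera("scene")
np.savez("w5.npz",**i);cv2.imwrite("pics/w5.png",im[:,:,::-1]);cv2.imwrite("pics/s5.png",sc[:,:,::-1])
cv2.imwrite("pics/w5c.png",cv2.resize(im[60:330,160:480,::-1],None,fx=2.2,fy=2.2))
E
```

```text
[480.351   35.2403 185.4282] [ 3.1414 -0.      0.0016]
```

View pics/w5c.png

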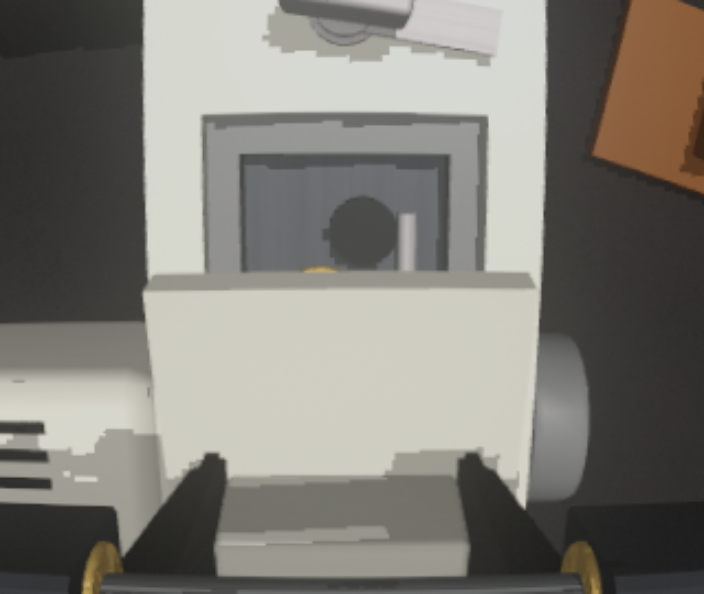

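```bash
python3 - <<'E'
from h import *
i=dict(np.load("w5.npz"));g=cv2.imread("pics/w5.png",0).astype(float)
def edge(line,a,b):
    d=np.abs(np.diff(line[a:b]));k=np.argmax(d);lo,hi=max(0,k-2),k+3
    return a+.5+np.sum(np.arange(lo,min(hi,len(d)))*d[lo:hi])/d[lo:hi].sum()
W=lambda p,z:onz(i,p,z,True)[:2]
for r in(125,140,155,165):
    l=edge(g[r],245,262);q=edge(g[r],372,390);print(r,l,q,W((l,r),112),W((q,r),112),"mid y",(W((l,r),112)+W((q,r),112))[1]/2)
for c in (270,300,340,370): e=edge(g[:,c],105,118);print("x+ edge",e,W((c,e),112))
for r in (188,191): 
    l=edge(g[r],218,234);q=edge(g[r],396,410);print(r,l,q,[ (z,W((l,r),z),W((q,r),z)) for z in (185,)])
for c in (240,300,380): print(g[180:196,c])
E
```

```text
125 251.75 381.1636363636364 [562.1796  77.5632] [562.389   -7.0459] mid y 35.25867328842757
140 251.81623931623932 380.8454545454546 [552.2382  77.6461] [552.4322  -7.0003] mid y 35.322896418924174
155 251.95967741935485 380.8063063063063 [542.2844  77.7229] [542.4709  -7.1889] mid y 35.26696629038949
165 252.47037037037038 380.45454545454544 [535.6209  77.5199] [535.8023  -7.1218] mid y 35.19906488797816
x+ edge 111.1826923076923 [570.9927  65.4521]
x+ edge 110.64018691588785 [571.0396  45.9417]
x+ edge 110.74324324324324 [571.0926  20.0762]
x+ edge 111.77522935779817 [570.9041   0.4631]
188 226.7111111111111 405.29245283018867 [(185, array([530.9217,  77.9194]), array([531.0781,  -6.4837]))]
191 224.92857142857142 405.29432624113474 [(185, array([529.4994,  78.8576]), array([529.6398,  -6.5533]))]
[213. 213. 213. 206. 183. 148. 148. 148. 147. 148. 148. 148. 187. 203.
 203. 204.]
[105. 113. 139. 166. 149. 148. 148. 148. 148. 148. 154. 175. 204. 204.
 204. 204.]
[175. 174. 173. 157. 148. 148. 148. 148. 148. 148. 148. 186. 201. 204.
 204. 203.]
```

move_arm(moves=[0.15, 0, 0, 0, 0.156, 0, 0, 0, 0, 0, 0, 0, 0, 0, 0.12, 0, 0, 0, 0.12, 0, 0, 0, 0.09, 0, 0, 0, 0, 0, 0, 0, 0, 0])

```text
t: 11.05
eef_pos: [526.1, 35.2, 136.6]
tcp_rot: [3.141, -0.001, 0.001]
ft_force: [-0.7, -0.7, -1.2]
opening: 0.543
grip_force: 40.6
```

```bash
python3 - <<'E'
from h import *
s=monitor.state();print(s["eef_pos"],s["tcp_rot"],s["ft_force"],s["moment"])
plan((526.3,35.2,130),0)
E
```

```text
[526.0788  35.2256 136.599 ] [ 3.1415 -0.0006  0.0007] [-0.7093 -0.7212 -1.1604] [-0.0042  0.0021 -0.0577]
shift total u [0.0015 0.0002 0.044 ] rows 1 each [0.0015 0.0002 0.044 ] turn u 0.0005 rows 1
```

Lower in small steps until the panel's corner touches the ledges.

move_arm(moves=[0, 0, 0.03, 0, 0, 0, 0.012, 0, 0, 0, 0, 0])

```text
t: 11.42
eef_pos: [525.9, 35.4, 129.8]
tcp_rot: [3.141, 0.0, 0.001]
ft_force: [-1.2, -0.9, -1.7]
opening: 0.545
grip_force: 40.6
```

move_arm(moves=[0, 0, 0.007, 0, 0, 0, 0.006, 0, 0, 0, 0, 0])

```text
t: 11.8
eef_pos: [525.8, 35.4, 127.8]
tcp_rot: [3.141, 0.0, 0.001]
ft_force: [0.1, 0.1, -1.2]
opening: 0.542
grip_force: 40.6
```

move_arm(moves=[0, 0, 0.008, 0, 0, 0, 0.006, 0, 0, 0, 0, 0])

```text
t: 12.18
eef_pos: [525.9, 35.3, 125.7]
tcp_rot: [3.142, 0.0, 0.001]
ft_force: [0.2, 0.3, -0.4]
opening: 0.545
grip_force: 40.6
```

move_arm(moves=[0, 0, 0.008, 0, 0, 0, 0.006, 0, 0, 0, 0, 0])

```text
t: 12.55
eef_pos: [526.2, 35.3, 124.0]
tcp_rot: [3.141, -0.001, 0.001]
ft_force: [1.3, -0.3, 4.8]
opening: 0.546
grip_force: 34.9
```

move_arm(moves=[0, 0, -0.007, 0, -0.03, 0, 0, 0, -0.03, 0, 0, 0, 0, 0, 0, 0])

```text
t: 13.05
eef_pos: [516.4, 35.4, 124.7]
tcp_rot: [3.142, 0.001, 0.001]
ft_force: [-0.1, -0.1, -1.5]
opening: 0.547
grip_force: 35.5
```

move_arm(moves=[-0.02, 0, 0, 0, -0.008, 0, 0, 0, 0, 0, 0, 0])

```text
t: 13.42
eef_pos: [512.6, 35.3, 124.8]
tcp_rot: [3.142, 0.0, 0.001]
ft_force: [0.1, -0.6, -1.7]
opening: 0.543
grip_force: 35.5
```

```bash
python3 - <<'E'
from h import *
s=monitor.state();print(s["eef_pos"],s["ft_force"])
i=viewer.camera_info("wrist");im=viewer.read_camera("wrist");sc=viewer.read_camera("top")
np.savez("w6.npz",**i);cv2.imwrite("pics/w6.png",im[:,:,::-1]);cv2.imwrite("pics/t6.png",sc[:,:,::-1])
g=cv2.imread("pics/w6.png",0).astype(int)
for c in (250,300,380): print(c,g[100:215:1,c])
for r in (215,235): print(r,g[r,200:250],g[r,385:430])
E
```

```text
[512.6244  35.339  124.7682] [ 0.1046 -0.5904 -1.6613]
250 [215 215 215 215 215 215 215 215 215 215 215 215 215 215 215 215 215 215
 215 215 215 215 215 215 215 215 215 215 215 215 215 215 215 215 215 215
 215 215 215 215 215 215 215 215 215 215 215 215 215 215 215 215 215 215
 215 215 215 215 215 215 215 215 215 215 215 215 215 215 214 173 125 114
 114 113 133 148 148 148 147 147 147 147 147 148 149 150 150 150 150 149
 150 188 202 205 205 205 205 205 205 205 205 205 205 205 205 205 205 205
 205 204 205 205 205 204 204]
300 [191 191 189 188 187 179 166 154 139 112  96  95 106 140 140 141 142 144
 144 145 154 164 166 165 165 165 165 165 165 165 165 165 165 165 182 215
 215 215 214 215 215 215 215 215 215 215 215 215 215 215 215 215 215 215
 215 215 215 215 215 215 215 215 215 215 214 215 215 215 191 146 112 126
 148 147 148 147 148 148 147 148 147 147 147 149 149 150 150 149 149 149
 173 205 205 205 205 205 205 205 205 205 205 205 205 205 205 205 205 205
 205 205 205 204 205 205 204]
380 [213 194 194 194 195 195 197 197 196 195 196 196 196 194 193 193 195 195
 196 196 195 195 194 193
[... 454 characters left out ...]
12 212 212 213 213 213 213 213 211 206 204 204 204 204 204 204 204
 204 204 204 204 204 204 204 205 204 205 205 205 204 205] [205 204 205 204 205 205 204 204 204 204 204 204 204 204 204 204 206 211
 213 213 213 213 213 212 212 213 212 212 212 212 212 212 212 212 212 212
 212 211 212 212 211 212 212 212 211]
235 [ 63  63 103 172 211 212 212 212 212 212 212 212 212 212 212 212 212 212
 212 212 213 212 213 212 212 212 213 212 212 212 207 204 204 204 204 204
 204 204 204 204 204 204 204 204 204 204 204 204 204 204] [205 204 205 204 204 204 204 204 204 204 204 204 204 204 206 210 212 211
 211 211 211 211 211 211 211 211 211 211 211 211 211 211 211 211 211 211
 211 211 211 211 211 211 210 211 210]
```

move_arm(moves=[0.004, 0, 0.012, 0, 0.007, 0, 0.014, 0, 0.007, 0, 0.014, 0, 0, 0, 0, 0])

```text
t: 14.02
eef_pos: [516.3, 35.3, 119.2]
tcp_rot: [3.141, -0.002, 0.001]
ft_force: [1.6, -0.3, 4.7]
opening: 0.541
grip_force: 30.0
```

move_arm(moves=[0.004, 0, 0.014, 0, 0.004, 0, 0.014, 0, 0, 0, 0, 0])

```text
t: 14.4
eef_pos: [518.1, 35.2, 115.3]
tcp_rot: [3.141, -0.004, 0.001]
ft_force: [3.4, -0.8, 5.7]
opening: 0.541
grip_force: 30.0
```

move_arm(moves=[0, 0, 0.01, 0, 0, 0, 0.007, 0, 0, 0, 0, 0])

```text
t: 14.78
eef_pos: [518.9, 35.2, 113.2]
tcp_rot: [3.141, -0.006, 0.001]
ft_force: [4.8, -0.9, 8.8]
opening: 0.547
grip_force: 30.0
```

```bash
python3 - <<'E'
from h import *
s=monitor.state();print(s["eef_pos"],s["ft_force"])
i=viewer.camera_info("wrist");im=viewer.read_camera("wrist")
np.savez("w7.npz",**i);cv2.imwrite("pics/w7.png",im[:,:,::-1])
cv2.imwrite("pics/w7c.png",cv2.resize(im[60:330,160:480,::-1],None,fx=2.2,fy=2.2))
E
```

```text
[518.8526  35.2266 113.2336] [ 4.8187 -0.9022  8.8301]
```

View pics/w7c.png

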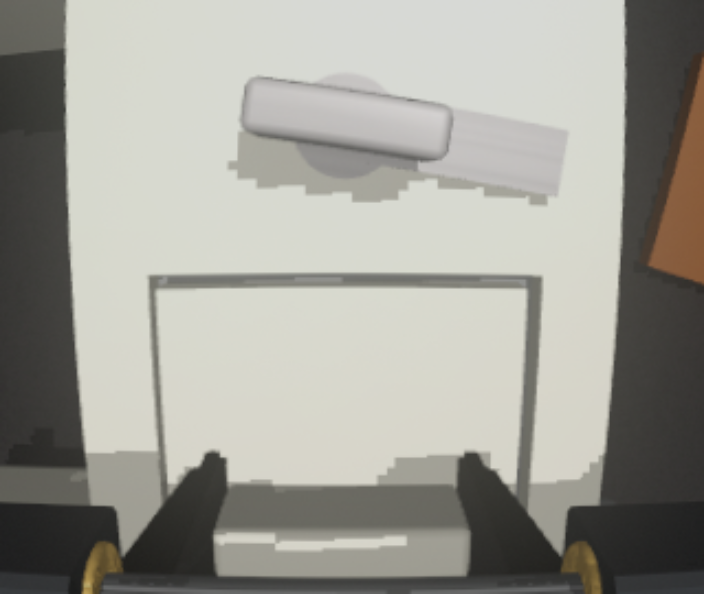

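move_arm(moves=[0, 0, 0, 0, 0, 0, 0, 0, 0, 0, 0, 0], claw=62)

```text
t: 15.2
eef_pos: [516.9, 35.1, 112.3]
tcp_rot: [3.141, -0.001, 0.001]
ft_force: [-0.5, -3.0, 6.4]
opening: 0.65
grip_force: 2.9
```

move_arm(moves=[0, 0, -0.1, 0, 0, 0, -0.2, 0, 0, 0, 0, 0, 0, 0, 0, 0])

```text
t: 15.7
eef_pos: [516.3, 35.4, 156.9]
tcp_rot: [3.142, 0.0, 0.001]
ft_force: [-0.1, 0.3, 0.3]
opening: 0.653
grip_force: 0.0
```

```bash
python3 - <<'E'
from h import *
s=monitor.state();print(s["eef_pos"],s["ft_force"],s["tcp_rot"])
i=viewer.camera_info("wrist");im=viewer.read_camera("wrist");g=cv2.cvtColor(im,cv2.COLOR_RGB2GRAY).astype(int)
np.savez("w8.npz",**i);cv2.imwrite("pics/w8.png",im[:,:,::-1])
W=lambda p,z:onz(i,p,z,True)[:2]
c0=proj(i,(571,35.3,112),True);print(c0, proj(i,(560,77.8,112),True),proj(i,(560,-7.2,112),True))
u,v=c0.astype(int)
for c in(u-50,u,u+50): print(c,v-10,g[v-10:v+15,c])
r=int(proj(i,(545,77.8,112),True)[1]);a=int(proj(i,(545,77.8,112),True)[0]);b=int(proj(i,(545,-7.2,112),True)[0])
print(r,a-8,g[r,a-8:a+14],b-13,g[r,b-13:b+8])
E
```

```text
[516.2533  35.4105 156.9162] [-0.0834  0.3386  0.2559] [3.1416 0.0003 0.001 ]
[316.8219 169.319 ] [244.8993 188.4828] [388.5294 188.6817]
266 159 [215 215 215 216 215 215 216 216 215 215 208 166 116 115 114 125 180 208
 216 215 215 216 215 215 215]
316 159 [216 216 216 216 216 215 215 216 216 215 195 151 124 137 131 138 213 216
 216 216 216 216 216 216 215]
366 159 [215 215 216 216 215 216 215 215 215 215 209 165 112 111 135 132 194 215
 215 215 215 215 215 215 215]
213 237 [213 214 214 214 213 213 214 214 198 147 114 134 214 214 214 214 214 214
 214 214 214 215] 374 [214 214 214 214 214 214 214 213 185 128 108 110 111 143 189 213 213 213
 213 213 213]
```

move_arm(moves=[0.01, 0, 0, 0, 0, 0, 0, 0, 0, 0, 0, 0, 0, 0, 0, 0, 0, 0, 0.05, 0, 0, 0, 0.05, 0, 0, 0, 0, 0], claw=0)

```text
t: 16.62
eef_pos: [517.7, 35.4, 141.2]
tcp_rot: [3.142, 0.001, 0.001]
ft_force: [-0.2, 0.1, -0.5]
opening: 0.014
grip_force: 0.0
```

move_arm(moves=[0, 0, 0.02, 0, 0, 0, 0.01, 0, 0, 0, 0, 0])

```text
t: 17.0
eef_pos: [518.2, 35.3, 138.2]
tcp_rot: [3.141, -0.001, 0.001]
ft_force: [-2.7, 0.0, 8.5]
opening: 0.004
grip_force: 4.5
```

move_arm(moves=[0, 0, 0.01, 0, 0, 0, 0, 0, 0, 0, -0.1, 0, 0, 0, -0.2, 0, 0.28, 0, 0, -0.1, 0, 0, 0, 0])

```text
t: 17.75
eef_pos: [562.0, 35.3, 181.4]
tcp_rot: [3.141, -0.002, 0.16]
ft_force: [-0.0, -0.0, -0.2]
opening: 0.005
grip_force: 0.0
```

```bash
python3 - <<'E'
from h import *
i=dict(np.load("w7.npz"))
a=onz(i,(271.4,107.7),144.5,True);b=onz(i,(364.5,119.1),144.5,True);print(a,b,(a+b)/2,np.linalg.norm(a-b),np.arctan2(*(a-b)[[1,0]]))
s=monitor.state();print(s["eef_pos"],s["tcp_rot"],s["joints"])
plan((602,35.3,178),1.39)
E
```

```text
[604.006  52.41  144.5  ] [599.7771  17.7704 144.5   ] [601.8916  35.0902 144.5   ] 34.89674671765821 1.4493162776598558
[561.9933  35.2809 181.4357] [ 3.1411 -0.0019  0.1596] [-0.0546  0.4396  1.753  -0.0001  0.9471  1.3567]
shift total u [0.2633 0.0423 0.0229] rows 1 each [0.2633 0.0423 0.0229] turn u -0.7833 rows 8
```

move_arm(moves=[0.263, 0.042, 0, -0.1, 0, 0, 0, -0.1, 0, 0, 0, -0.1, 0, 0, 0, -0.1, 0, 0, 0, -0.1, 0, 0, 0, -0.1, 0, 0, 0, -0.1, 0, 0, 0, -0.096, 0, 0, 0, 0, 0, 0, 0, 0], claw=40)

```text
t: 19.0
eef_pos: [599.8, 35.4, 181.0]
tcp_rot: [-3.141, 0.0, 1.405]
ft_force: [-0.3, 0.7, 0.5]
opening: 0.42
grip_force: 0.0
```

```bash
python3 - <<'E'
from h import *
s=monitor.state();print(s["eef_pos"],s["tcp_rot"],s["opening"])
plan((602,35.3,122.5),1.41)
E
```

```text
[599.7608  35.3884 181.0241] [-3.1414  0.0001  1.4046] 0.4202720377290014
shift total u [0.0019 0.0148 0.3902] rows 2 each [0.0009 0.0074 0.1951] turn u -0.0035 rows 1
```

move_arm(moves=[0.002, 0.015, 0.1, 0, 0, 0, 0.15, 0, 0, 0, 0.14, 0, 0, 0, 0, 0, 0, 0, 0, 0])

```text
t: 19.62
eef_pos: [602.5, 35.3, 122.7]
tcp_rot: [3.141, 0.0, 1.408]
ft_force: [0.6, 0.3, 0.3]
opening: 0.423
grip_force: 0.0
```

move_arm(moves=[0, 0, 0, 0, 0, 0, 0, 0, 0, 0, 0, 0, 0, 0, 0, 0, 0, 0, 0, 0], claw=0)

```text
t: 20.25
eef_pos: [601.3, 35.5, 122.7]
tcp_rot: [-3.139, 0.0, 1.408]
ft_force: [-6.3, 1.1, 4.2]
opening: 0.104
grip_force: 30.0
```

move_arm(moves=[0, 0, 0, 0.1, 0, 0, 0, 0.1, 0, 0, 0, 0.1, 0, 0, 0, 0.1, 0, 0, 0, 0.1, 0, 0, 0, 0.1, 0, 0, 0, 0.1, 0, 0, 0, 0.1, 0, 0, 0, 0, 0, 0, 0, 0])

```text
t: 21.5
eef_pos: [602.1, 34.7, 122.8]
tcp_rot: [3.141, 0.0, 0.154]
ft_force: [-2.9, -4.2, 3.5]
opening: 0.103
grip_force: 30.0
```

move_arm(moves=[0, 0, 0, 0.05, 0, 0, 0, 0.046, 0, 0, 0, 0.02, 0, 0, 0, 0, 0, 0, 0, 0])

```text
t: 22.12
eef_pos: [602.1, 34.6, 122.8]
tcp_rot: [3.14, 0.0, -0.027]
ft_force: [-2.6, -6.4, 3.8]
opening: 0.104
grip_force: 30.1
```

```bash
python3 - <<'E'
from h import *
s=monitor.state();print(s["eef_pos"],s["tcp_rot"],s["ft_force"],s["moment"],s["joints"][5])
E
```

```text
[602.0824  34.5965 122.7595] [ 3.1402  0.0003 -0.0267] [-2.6086 -6.3699  3.8303] [-1.0591  0.4757  0.4801] 1.54716675944068
```

move_arm(moves=[0, 0, 0, 0.02, 0, 0, 0, 0, 0, 0, 0, 0])

```text
t: 22.5
eef_pos: [602.1, 34.6, 122.8]
tcp_rot: [3.14, 0.0, -0.058]
ft_force: [-1.6, -5.1, 2.1]
opening: 0.107
grip_force: 30.8
```

```bash
python3 - <<'E'
from h import *
s=monitor.state();print(s["eef_pos"],s["tcp_rot"],s["ft_force"],s["moment"])
E
```

```text
[602.1096  34.5649 122.7638] [ 3.1401  0.0003 -0.0577] [-1.6257 -5.0761  2.061 ] [-1.0113  0.4512  0.6875]
```

move_arm(moves=[0, 0, 0, 0, 0, 0, 0, 0, 0, 0, 0, 0, 0, 0, -0.2, 0, 0, 0, -0.3, 0, -0.3, 0, 0, 0.037, 0, 0, 0, 0, 0, 0, 0, 0], claw=40)

```text
t: 23.5
eef_pos: [557.9, 38.1, 197.7]
tcp_rot: [-3.142, -0.001, -0.119]
ft_force: [0.5, -1.0, -0.3]
opening: 0.42
grip_force: 0.0
```

```bash
python3 - <<'E'
from h import *
s=monitor.state();print(s["t"],s["eef_pos"],s["ft_force"])
im=viewer.read_camera("wrist");t=viewer.read_camera("top")
a=cv2.resize(im[60:330,160:480,::-1],(474,400));b=cv2.resize(t[90:290,165:325,::-1],(320,400))
cv2.imwrite("pics/w9.png",np.hstack([a,b]))
E
```

```text
23.5 [557.8939  38.1335 197.6843] [ 0.5173 -0.9928 -0.3488]
```

View pics/w9.png

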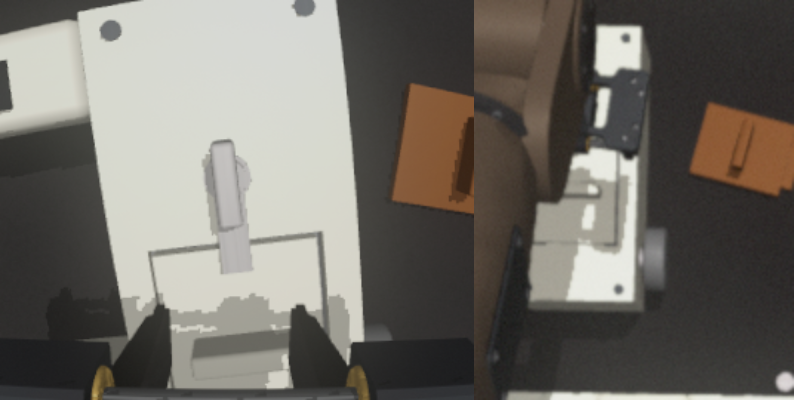

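```bash
python3 -c "
from cell import order
print(order.job_done())"
```

```text
the job is handed in; nothing more can be done
None
```

The cover is seated in the opening with its tongue under the lip. The rib top measured about 138 mm, as it should when flush. The latch is turned to its stop over the cover's edge; I left the bottle and jar alone and handed the job in at about 23.6 s.

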